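Set and lock the length stop of a clay-strip cutting board

TASK

On the clay-strip cutting board, push the sliding carriage along its rail by its upright tab until its spring pin rides up the click stop and drops into the notch, and do not push it on through. Then press the raised lock lever on the carriage down flat, with the pin still in the notch. Only push and press: do not pull the plunger's knob up, and leave the pots and tools around alone.

Things in the scene. Friction and masses are not known exactly. Their poses are not given: they have to be found in the camera images.
- cutter: wooden cutting board fixed to the bench, 240 (its x) x 420 (its y) x 12 mm, origin under its centre, z up. A 30 mm wide aluminium rail runs along its y at x = +60 mm, top 26 mm above the bench; beside it at x = +100 mm a flat graduated steel strip, top 16 mm above the bench
- carriage (a joint): travel of the aluminium carriage along the rail, m, 0 to 0.26, growing to the board's +y; starts at 0 to 0.05. It slides with about 1 N and stays where it is left (on the ramp it slides back). Riding up the click stop's ramp takes about 5 N; past the crest the force dips as the pin snaps down into the notch (the carriage jumps 6 to 9 mm ahead by itself); about 8 to 10 N pushes it out again
- push_tab (a point): middle of the upper part of the rear (-y) face of the carriage's upright steel tab, the face to push to the board's +y; 68 mm above the bench. The tab is 44 mm wide (x), 6 mm thick, its top 78 mm above the bench, 23 mm above the carriage block
- plunger (a joint): height of the carriage's spring plunger, m: 0 with the pin fully down over the strip, about 0.008 on the crest of the click stop, about 0.002 when seated in its notch. Its black knob, 20 mm across, stands on the far (+x) side of the carriage, 82 mm to +y and 40 mm to +x of push_tab, top 78 mm above the bench
- carriage_top (a point): centre of the top of the carriage block, 55 mm above the bench; the block is 50 mm across the rail (board's x) and 100 mm along it (y). A steel fence plate, 110 mm long, top 46 mm above the bench, reaches from its leading (+y) end over the board to -x
- pin_tip (a point): lowest point of the plunger's ball-ended pin, 8 mm across. In the board's frame it keeps 82 mm to +y and 40 mm to +x of point push_tab
- click_stop: small dark steel block clamped on the graduated strip, 20 mm wide, 56 mm long (y), 9 mm high, axes as the board's. From its -y end: a 19 mm long ramp up to a crest, a V notch 18 mm wide and 8 mm deep, a crest, a ramp down. Origin under the middle of the notch, on the strip (16 mm above the bench). Its place along the rail differs from run to run
- notch (a point): where the pin's tip comes to rest in the notch: 2.7 mm above the click stop's origin. The pin is seated when pin_tip is here
- lever (a joint): angle of the lock lever on the carriage, rad: 0 = folded flat, starts raised 0.5 to 0.75. Hinge axis along the rail, 20 mm to -x and 44 mm to +y of push_tab, 60 mm above the bench. The lever, a steel bar 75 x 16 x 7 mm, points from there to the board's +x and up; it folds down to +x, stiffly (0.1 N m), and stays where it is left; flat, its top is 63.5 mm above the bench
- lever_mid (a point): point on the upper face of the lever, in the middle of its width, 45 mm from the hinge axis
- cup_a: loose white cup, 80 mm across the rim, 85 mm high, standing beyond the board; origin under its centre; leave alone
- bowl: loose clay-coloured bowl, 130 mm across, 60 mm high, beyond the board; origin under its centre; leave alone
- glaze_jar: loose grey jar with lid, 60 mm across, 80 mm high, beyond the board; origin under its centre; leave alone
- mug: loose white mug with a handle, 80 mm across, 90 mm high, standing off the board's +y end; origin under its centre; leave alone
- brush: loose flat brush about 200 mm long, origin under its middle, lying off the board's -y end; leave alone
- rib: loose wooden throwing rib, 90 x 45 x 10 mm, lying on the board near its +y end, clear of where the fence has to go; origin under its centre; leave alone
- roller_end: loose short upright wooden stamp, 35 mm thick, 50 mm high, off the board's -y end; origin under its centre; leave alone

How it is judged:
By the outcome, as a careful person would: the job done as asked, in the order asked, and still so for the second after the job is handed in, with the robot touching nothing.
It also fails if it takes over 58 s, if anything falls off the work surface, if the arm or the gripper's body presses on something with over 40 N, if the wrist force passes 120 N, or if a joint passes its speed limit or range.

ROBOT

A 7-joint arm with a two-finger parallel gripper is mounted at the origin on the work surface. World frame = base frame: x ahead of the robot, y to its left, z up, the work surface at z = 0. Lengths are in m, angles in rad, forces in N, time in s.
With the tool pointing down it reaches from about 0.4 to 0.85 m from the base axis. Payload 10.4 kg.
Tool frame: the origin (TCP) lies midway between the tips of the shut fingers; the grasp point (between the pads) lies 19 mm behind it (r.grasp_offset is the distance from the TCP to the grasp point, in m); x points along the fingers, y is the direction in which the jaws open and shut, and the axes are right-handed (so a half turn about x gives the same grasp; the last joint's range is limited). The gripper opens to 87 mm and grips with 3 to 60 N. Pads are 19 mm wide; open, the fingers measure 117 mm over their backs; the gripper's body (75 mm by 190 mm) begins 51 mm behind the grasp point.
Start: joints at [1.229, 0.332, -0.065, 1.46, 0.022, 1.35, -0.088], TCP at [0.196, -0.594, 0.223] pointing down, gripper open.
Joint ranges: [-2.6, 2.6], [-0.5, 2.12], [-1.47, 1.34], [0.16, 2.42], [-1.27, 4.41], [0.06, 2.06], [-2.6, 2.6]. Speed limits (rad/s): [2.22, 2.22, 2.79, 2.79, 3.14, 3.14, 3.14].

INTERFACE

Orientations are given as a unit quaternion [x, y, z, w].
In Python, from bench import r, vision, close_job gives the robot as it stands. The module is installed in compiled form; this text tells all that it offers.
- The arm moves only by the shell command python3 -m pendant 'ROWS' [OPENING] [FORCE]. ROWS is text: rows parted by semicolons, each of 6 numbers parted by spaces: the shift along the tool's x, y, z in units of 0.25 m (1.0 is 0.25 m), then the turn, a rotation vector about the tool's x, y, z in units of 1.5 rad (1.0 is 1.5 rad). A call has 1 to 8 rows; each row is the pose to reach, as a shift and turn from the pose commanded when the call began, along the tool's axes at that moment; what a row does not reach only later rows make up. A row lasts 1/10 s, in which the tool goes at most 50 mm and 8.59 degrees, less where a joint would pass 70% of its speed; a pose out of reach is approached as far as the arm can. A call with a number of a shift or a turn outside -1 to 1 is refused whole. A call with a gripper value outside its range is refused whole. OPENING is the gripper command: -1 is shut, 1 is fully open, values between are in proportion, set as the call begins (- or left out, the last holds). The fingers move at their own pace and stop on an object; FORCE is the grip in N (left out, the last holds). Time passes only in rows, so rows that repeat a pose let the fingers close. It gives the time, the measured TCP pose, the force and the opening at its end, in the units of the state.
- r.read_state(): the state, without advancing time (a new reading comes with each control period).
- vision.camera(name): name is "scene" or "top" or "wrist"; returns (picture, depth): 420x560x3 uint8, blue, green, red; 420x560 float32, m along the optical axis (not along the pixel's ray), 0 where there is no reading.
- vision.get_calibration(name): a dict with "camera_matrix" (3x3 intrinsics, pixels), "k1" (the pictures are not rectified: a ray, as slopes to the right and down, at radius r is drawn at 1 + k1 r^2 times it, then the intrinsics apply), "rvec" (rotation vector, rad) and "tvec" (3), from world to camera coordinates, as OpenCV has them. Camera axes: x right, y down, z forward; pixel columns grow to the right and rows downward; lengths in m; the calibration is good to about 2 mm. A picture is of the moment at which its call begins: read the wrist's pose just before it. get_calibration takes no time and is no camera call; for the wrist camera it gives the pose at the moment of the call.
- close_job(): hands the job in, once; it reports no verdict.
The state is a dict: "time": time; "joint_positions": joint angles; "joint_vel": joint speeds; "joint_torque": joint torques, N m; "ee_pos": TCP position; "eef_rot": TCP orientation; "ft_force": force on the tool from outside, world axes, zero at the start; "torque": the same for the moment, N m; "width": finger opening in m.
Only numpy, scipy, OpenCV 4.12 (cv2) and the standard library are available. Lean on these libraries where they do the work, as an engineer would, in place of code of your own. Each camera call takes 0.05 s, during which the arm holds its last target. There are 200 camera calls.

## Working session

There is one attempt and no reset: what is moved stays moved. The work goes in short steps, Python scripts to look and compute and a shell command to move; the robot and the scene stay as the last step left them, time stands still between calls to the robot, and variables do not carry over. Pictures are saved under pics/ and viewed, about 8 in all and at most 12, crops included, and the job is handed in when it is done.

```bash
mkdir -p pics; cat > h.py <<'E'
import numpy as np,cv2
from scipy.spatial.transform import Rotation as R
from bench import r,vision
def cam(n):
    c=vision.get_calibration(n);p,d=vision.camera(n);return p,d,c
def ray(c,u,v):
    K=np.array(c["camera_matrix"]);x,y=(u-K[0,2])/K[0,0],(v-K[1,2])/K[1,1]
    a,b=x,y
    for _ in range(20):
        s=1+c["k1"]*(a*a+b*b);a,b=x/s,y/s
    Rm=cv2.Rodrigues(np.array(c["rvec"],float))[0];t=np.array(c["tvec"],float).ravel()
    return -Rm.T@t,Rm.T@np.array([a,b,1.])
def onz(c,u,v,z):
    o,d=ray(c,u,v);return o+d*(z-o[2])/d[2]
def dep(c,u,v,D):
    o,d=ray(c,u,v);return o+d*D[int(round(v)),int(round(u))]
def proj(c,P):
    Rm=cv2.Rodrigues(np.array(c["rvec"],float))[0];q=Rm@np.array(P)+np.array(c["tvec"],float).ravel()
    a,b=q[:2]/q[2];s=1+c["k1"]*(a*a+b*b);K=np.array(c["camera_matrix"])
    return K[0,0]*a*s+K[0,2],K[1,1]*b*s+K[1,2]
E
python3 - <<'E'
from h import *
import pickle
s=r.read_state();print(s)
for n in("top","scene"):
    p,d,c=cam(n);cv2.imwrite(f"pics/{n}.png",p);pickle.dump((p,d,c),open(n+".pkl","wb"));print(n,c)
E
```

```text
{'time': 0.0, 'joint_positions': array([ 1.22937454,  0.33287144, -0.06469685,  1.46092753,  0.02162231,
        1.34990238, -0.08849545]), 'joint_vel': array([ 2.01817657e-04, -7.51429195e-04, -2.65053680e-04, -8.98332425e-04,
       -2.95531898e-05, -3.40945387e-04,  7.60804803e-05]), 'joint_torque': array([ 5.92152155e-04, -6.23265696e+01,  2.48546444e-02, -3.89890480e+01,
       -6.12807227e-02,  3.95702349e-02,  1.22610259e-04]), 'ee_pos': array([ 0.19577065, -0.59314521,  0.22176079]), 'eef_rot': array([-0.6980298 , -0.11274034,  0.6982495 , -0.11176602]), 'ft_force': array([-0.36737993,  0.84646034, -0.24216322]), 'torque': array([ 0.01563276, -0.01296136, -0.08007692]), 'width': 0.08698863602820812}
top {'camera_matrix': array([[457.09918356,   0.        , 279.75604985],
       [  0.        , 457.09918356, 218.17077718],
       [  0.        ,   0.        ,   1.        ]]), 'k1': 0.0003802989052655805, 'rvec': array([ 2.1715054 , -2.19826304,  0.04398155]), 'tvec': array([0.03215258, 0.59975424, 1.31683777])}
scene {'camera_matrix': array([[400.66220166,   0.        , 281.52134548],
       [  0.        , 400.66220166, 208.29146774],
       [  0.        ,   0.        ,   1.        ]]), 'k1': 0.011454435536692818, 'rvec': array([ 1.20582997,  2.47284462, -0.81122877]), 'tvec': array([ 0.35753077, -0.34207188,  1.28162931])}
```

View pics/top.png

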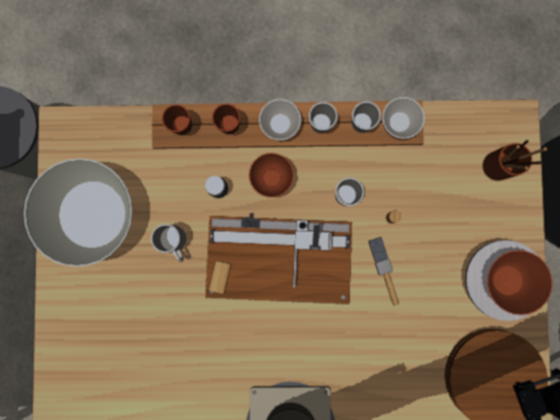

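View pics/scene.png

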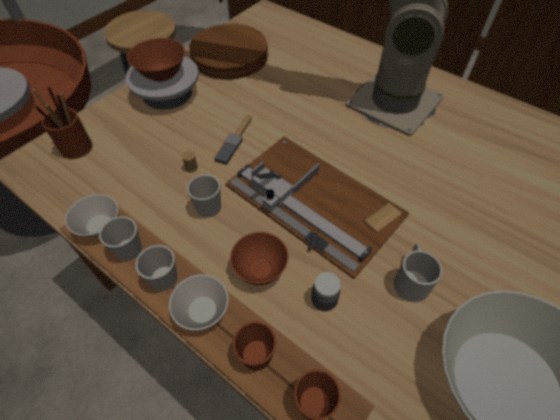

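The top view shows the board around (280,258), with the rail toward the top (world +x) and board +y to the left. The carriage is near (315,237), its knob at (303,225), and the dark click stop at (249,222). I'll take an enlarged crop and fit the board.

```bash
python3 - <<'E'
from h import *
import pickle
p,d,c=pickle.load(open("top.pkl","rb"))
cv2.imwrite("pics/topc.png",cv2.resize(p[205:310,195:365],None,fx=4.7,fy=4.7,interpolation=cv2.INTER_CUBIC))
hsv=cv2.cvtColor(p,cv2.COLOR_BGR2HSV);
print(hsv[275,260],hsv[330,260],hsv[290,330],hsv[310,260])
# board corners by eye, refined later
for n,(u,v),z in [("tl",(209.5,217),.012),("tr",(352,221.5),.012),("br",(350.5,302.5),.012),("bl",(206,297.5),.012),("knob",(303,225),.078),("click",(249.5,222),.025)]:
    print(n,onz(c,u,v,z).round(4),dep(c,u,v,d).round(4))
E
```

```text
[ 12 166 115] [ 16 108 165] [ 13 165 111] [ 17 104 166]
tl [0.6065 0.2312 0.012 ] [0.6065 0.2314 0.0112]
tr [ 0.588 -0.186  0.012] [ 0.5884 -0.1873  0.0033]
br [ 0.3535 -0.1768  0.012 ] [ 0.3515 -0.179  -0.0036]
bl [0.372  0.2422 0.012 ] [ 0.3704  0.2447 -0.0024]
knob [ 0.5768 -0.0406  0.078 ] [ 0.5768 -0.0405  0.0795]
click [0.5896 0.1127 0.025 ] [0.5901 0.1134 0.0163]
```

View pics/topc.png

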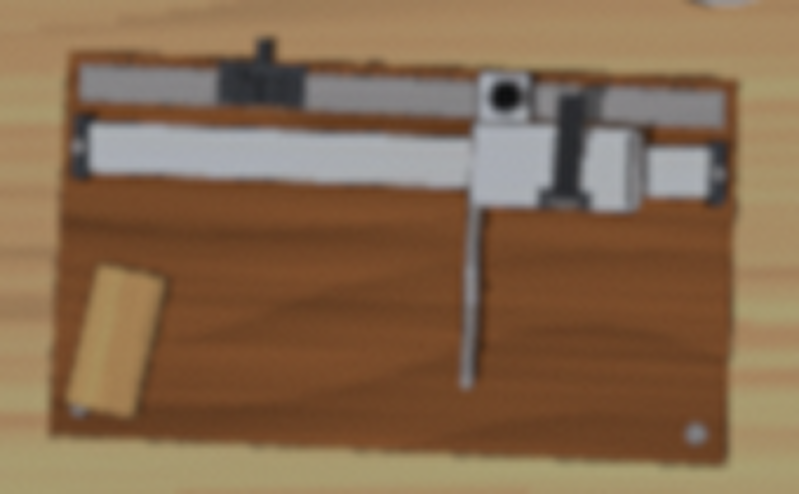

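The crop shows the lever as a dark bar at crop (570,150), the tab at (635,170), the knob at (507,96), and the click stop spanning crop x 218–306. Next I'll compute board-frame positions and the tool axes.

```bash
cat >> h.py <<'E'
a=-0.0443;ex=np.array([np.cos(a),np.sin(a),0]);ey=np.array([-np.sin(a),np.cos(a),0]);B0=np.array([.480,.0276,0])
def tob(P): return np.array([(P-B0)@ex,(P-B0)@ey,P[2]])
def tow(b): return B0+b[0]*ex+b[1]*ey+np.array([0,0,b[2]])
def rel(b): # shift in tool units from current pose to board point
    s=r.read_state();T=R.from_quat(s["eef_rot"]).as_matrix();return (T.T@(tow(b)-s["ee_pos"])/.25).round(3)
E
python3 - <<'E'
from h import *
import pickle
p,d,c=pickle.load(open("top.pkl","rb"))
f=lambda u,v,z:tob(onz(c,195+u/4.7,205+v/4.7,z)).round(4)
print("knob",f(507,96,.078),"tabtop",f(635,170,.078),"tabrear",f(641,170,.078))
print("click L/R mid z.02",f(218,82,.022),f(306,86,.022),f(265,48,.02))
print("rail ends",f(78,148,.026),f(722,172,.026),"strip",f(78,84,.016),f(725,105,.016))
p2,d2,c2=pickle.load(open("scene.pkl","rb"))
cv2.imwrite("pics/scenec.png",cv2.resize(p2[140:270,220:390],None,fx=4.5,fy=4.5,interpolation=cv2.INTER_CUBIC))
print("pred scene notch",(np.array(proj(c2,tow([.1,.0861,.02])))-[220,140])*4.5,"tab",(np.array(proj(c2,tow([.06,-.1458,.078])))-[220,140])*4.5)
s=r.read_state();print(R.from_quat(s["eef_rot"]).as_matrix().round(3))
print(rel([.06,-.185,.13]))
E
```

```text
knob [ 0.0986 -0.0635  0.078 ] tabtop [ 0.0573 -0.1402  0.078 ] tabrear [ 0.0574 -0.1437  0.078 ]
click L/R mid z.02 [0.1039 0.1137 0.022 ] [0.1031 0.0591 0.022 ] [0.126  0.0855 0.02  ]
rail ends [0.0602 0.1982 0.026 ] [ 0.0583 -0.1983  0.026 ] strip [0.1001 0.2015 0.016 ] [ 0.0998 -0.2005  0.016 ]
pred scene notch [435.65511202 441.50517175] tab [159.0880186  112.92108263]
[[-0.     0.313 -0.95 ]
 [ 0.001 -0.95  -0.313]
 [-1.    -0.001  0.   ]]
[ 0.369 -1.224 -1.82 ]
```

View pics/scenec.png

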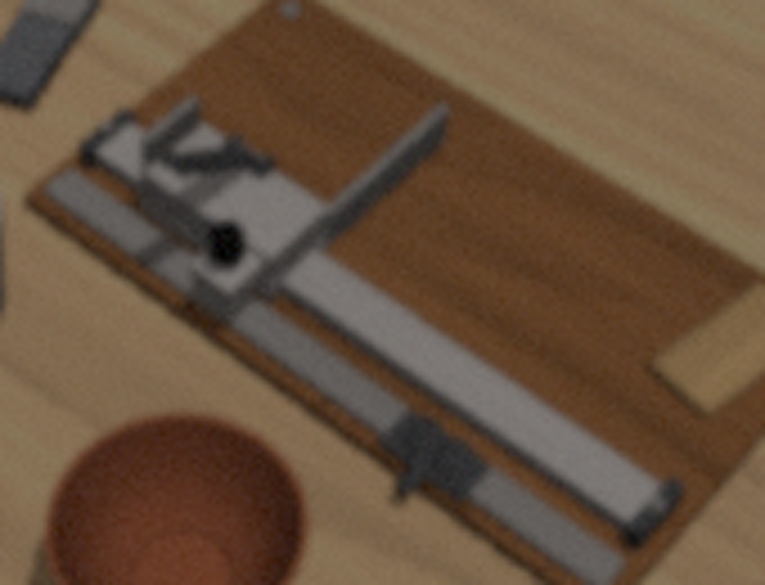

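The two views agree: the notch is at board y ≈ +0.086 and the tab's rear face at ≈ -0.1455, so the travel is about 0.150 m. I'll move to behind the tab, up high first.

```bash
python3 -m pendant '0 -0.7 -0.95 0.242 0 0; 0 -0.7 -0.95 0.242 0 0; 0 -0.7 -0.95 0.242 0 0; 0 -0.7 -0.95 0.242 0 0; 0 -0.7 -0.95 0.242 0 0; 0 -0.7 -0.95 0.242 0 0; 0 -0.7 -0.95 0.242 0 0; 0 -0.7 -0.95 0.242 0 0' -1 60; python3 -c "
from h import *
s=r.read_state();print(tob(s['ee_pos']),R.from_quat(s['eef_rot']).as_matrix().round(3));print(rel([.06,-.185,.13]))"
```

```text
time: 0.9
ee_pos: [0.3669, -0.3522, 0.2225]
eef_rot: [-0.707, 0.015, 0.707, 0.015]
ft_force: [-1.2, -1.0, -0.1]
width: 0.0307
[-0.09613901 -0.38445418  0.22246418] [[-0.    -0.042 -0.999]
 [-0.    -0.999  0.042]
 [-1.     0.     0.   ]]
[ 0.37  -0.796 -0.627]
```

```bash
python3 -m pendant '0 -0.796 -0.627 0 0 0; 0 -0.796 -0.627 0 0 0; 0 -0.796 -0.627 0 0 0; 0 -0.796 -0.627 0 0 0; 0 -0.796 -0.627 0 0 0; 0.3 -0.796 -0.627 0 0 0; 0.4 -0.796 -0.627 0 0 0; 0.4 -0.796 -0.627 0 0 0'; python3 -c "
from h import *
s=r.read_state();print(tob(s['ee_pos']),s['ft_force'])
print(rel([.06,-.180,.062]))
p,d,c=cam('wrist');cv2.imwrite('pics/w1.png',p)"
```

```text
time: 1.7
ee_pos: [0.5274, -0.1617, 0.1161]
eef_rot: [-0.703, 0.015, 0.711, 0.017]
ft_force: [-1.2, -0.1, -0.7]
width: 0.0007
[ 0.05577849 -0.18696537  0.11611163] [-1.15619788 -0.09907735 -0.70662046]
[ 0.216 -0.027 -0.019]
```

View pics/w1.png

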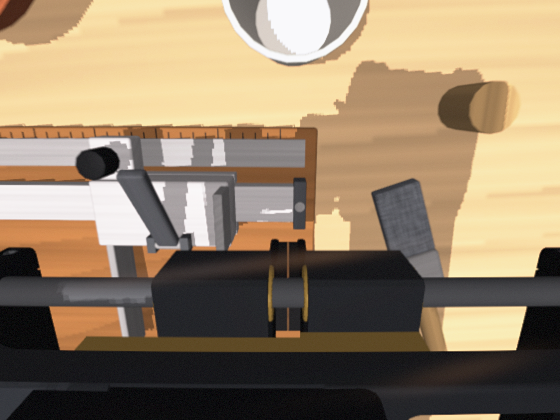

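The wrist view shows the shut fingers at (288,265), behind the tab at (228,215), with a clear path down. I'll descend.

```bash
python3 -m pendant '0.15 0 -0.015 0 0 0; 0.212 0 -0.015 0 0 0; 0.212 0 -0.015 0 0 0; 0.212 0 -0.015 0 0 0' ; python3 -c "
from h import *
s=r.read_state();print(tob(s['ee_pos']),s['ft_force'])"
```

```text
time: 2.15
ee_pos: [0.5364, -0.1619, 0.0714]
eef_rot: [0.707, -0.016, -0.706, -0.016]
ft_force: [0.3, -0.0, 0.3]
width: 0.0003
[ 0.06475496 -0.18684017  0.07140544] [ 0.27626046 -0.03209328  0.32711002]
```

```bash
python3 -m pendant '0.032 0 0.014 0 0 0; 0.032 -0.04 0.014 0 0 0; 0.032 -0.06 0.014 0 0 0; 0.032 -0.08 0.014 0 0 0; 0.032 -0.1 0.014 0 0 0; 0.032 -0.12 0.014 0 0 0; 0.032 -0.14 0.014 0 0 0;0.032 -0.14 0.014 0 0 0' ; python3 -c "
from h import *
s=r.read_state();print(tob(s['ee_pos']),s['ft_force'])
p,d,c=cam('wrist');cv2.imwrite('pics/w2.png',p)"
```

```text
time: 2.95
ee_pos: [0.5339, -0.1253, 0.0616]
eef_rot: [0.707, -0.015, -0.707, -0.015]
ft_force: [-0.3, 0.3, 0.3]
width: 0.0002
[ 0.0606436  -0.15033196  0.06161977] [-0.2707056   0.26966711  0.29136709]
```

View pics/w2.png

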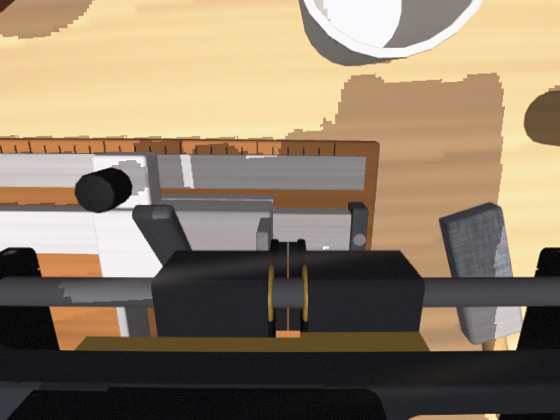

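The fingers at (288,265) are just about to touch the tab at (264,235). I'll push on steadily.

```bash
python3 -m pendant '0 -0.02 0 0 0 0; 0 -0.04 0 0 0 0; 0 -0.06 0 0 0 0; 0 -0.08 0 0 0 0; 0 -0.1 0 0 0 0' ; python3 -c "
from h import *
s=r.read_state();print(tob(s['ee_pos']),s['ft_force'])
p,d,c=cam('top');cv2.imwrite('pics/t2.png',cv2.resize(p[205:310,195:365],None,fx=4.7,fy=4.7,interpolation=cv2.INTER_CUBIC))"
```

```text
time: 3.5
ee_pos: [0.535, -0.1006, 0.0616]
eef_rot: [0.707, -0.016, -0.707, -0.016]
ft_force: [0.7, -1.8, -0.5]
width: 0.0003
[ 0.0606017  -0.12567902  0.06156837] [ 0.70303536 -1.8161384  -0.46794723]
```

View pics/t2.png

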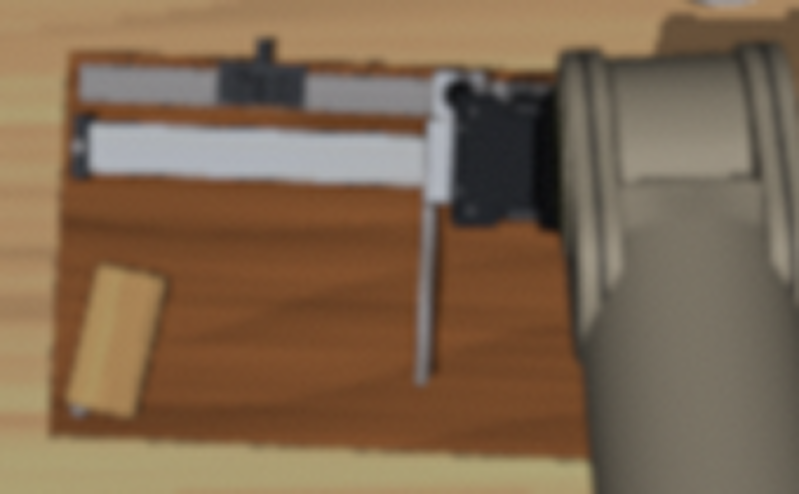

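The carriage has moved: the fence went from crop x≈470 to ≈427. I'll measure its displacement by sub-pixel matching of the fence.

```bash
cat >> h.py <<'E'
import pickle
def fence(p,c,lo=0):
    # centroid of bright, unsaturated fence pixels over board rows, -> board y
    hsv=cv2.cvtColor(p,cv2.COLOR_BGR2HSV).astype(int);ys=[]
    for v in range(256,284):
        w=np.clip(150-hsv[v,215:335,1],0,None)*(hsv[v,215:335,1]<135)
        u=np.arange(215,335);m=u>240;w=w*m
        if w.sum()==0: continue
        k=np.argmax(w);sl=slice(max(k-3,0),k+4);uu=(w[sl]*u[sl]).sum()/w[sl].sum()
        ys.append(tob(onz(c,uu,v,.046))[1])
    return np.median(ys),np.std(ys)
E
python3 -c "
from h import *
p,d,c=pickle.load(open('top.pkl','rb'));a=fence(p,c);p,d,c=cam('top');b=fence(p,c);s=r.read_state();print(a,b,a[0]-b[0],tob(s['ee_pos']),s['ft_force'])"
```

```text
(np.float64(-0.04511657327959575), np.float64(0.0002765916456284344)) (np.float64(-0.01622651389708851), np.float64(0.0002937559183605745)) -0.02889005938250724 [ 0.06054927 -0.12489013  0.06158863] [-0.04460326 -0.40285278 -0.68275349]
```

```bash
python3 -m pendant '0 -0.03 0 0 0 0; 0 -0.06 0 0 0 0; 0 -0.1 0 0 0 0; 0 -0.14 0 0 0 0; 0 -0.18 0 0 0 0; 0 -0.22 0 0 0 0; 0 -0.25 0 0 0 0; 0 -0.27 0 0 0 0'; python3 -m pendant '0 -0.01 0 0 0 0; 0 -0.02 0 0 0 0; 0 -0.03 0 0 0 0;0 -0.03 0 0 0 0';  python3 -c "
from h import *
p,d,c=pickle.load(open('top.pkl','rb'));a=fence(p,c);p,d,c=cam('top');b=fence(p,c);s=r.read_state();print(a,b,a[0]-b[0],tob(s['ee_pos']),s['ft_force'])"
```

```text
time: 4.4
ee_pos: [0.538, -0.0326, 0.0616]
eef_rot: [0.707, -0.015, -0.707, -0.015]
ft_force: [1.0, -2.0, 0.9]
width: 0.0004
time: 4.8
ee_pos: [0.5381, -0.0259, 0.0615]
eef_rot: [-0.707, 0.016, 0.707, 0.016]
ft_force: [0.2, -1.0, 0.4]
width: 0.0003
(np.float64(-0.04511657327959575), np.float64(0.0002765916456284344)) (np.float64(0.057188224279607035), np.float64(0.0003786105437601321)) -0.10230479755920278 [ 0.06032432 -0.05094027  0.06142911] [ 0.11933805  0.28763343 -0.1602124 ]
```

```bash
python3 -m pendant '0 -0.01 0 0 0 0; 0 -0.02 0 0 0 0; 0 -0.03 0 0 0 0;0 -0.04 0 0 0 0;0 -0.05 0 0 0 0; 0 -0.06 0 0 0 0'; for i in 1; do :; done; python3 -m pendant '0 -0.006 0 0 0 0; 0 -0.012 0 0 0 0;0 -0.012 0 0 0 0' | grep -E 'pos|for'; python3 -m pendant '0 -0.006 0 0 0 0; 0 -0.012 0 0 0 0;0 -0.012 0 0 0 0' | grep -E 'pos|for'; python3 -m pendant '0 -0.006 0 0 0 0; 0 -0.012 0 0 0 0;0 -0.012 0 0 0 0' | grep -E 'pos|for';  python3 -c "
from h import *
p,d,c=pickle.load(open('top.pkl','rb'));a=fence(p,c);p,d,c=cam('top');b=fence(p,c);s=r.read_state();print(a,b,a[0]-b[0],tob(s['ee_pos']),s['ft_force'])"
```

```text
time: 5.45
ee_pos: [0.5388, -0.011, 0.0615]
eef_rot: [-0.707, 0.016, 0.707, 0.016]
ft_force: [0.2, -1.5, -0.9]
width: 0.0004
ee_pos: [0.539, -0.0078, 0.0616]
ft_force: [-0.4, 0.4, -1.2]
ee_pos: [0.5392, -0.0051, 0.0616]
ft_force: [0.8, -0.9, -0.5]
ee_pos: [0.5393, -0.0031, 0.0616]
ft_force: [-0.3, -4.4, 0.1]
(np.float64(-0.04511657327959575), np.float64(0.0002765916456284344)) (np.float64(0.07977486158828787), np.float64(0.00037979127161416175)) -0.12489143486788362 [ 0.06058371 -0.02796136  0.06161306] [-1.10092016 -5.12254176  0.15142681]
```

Force has risen to about 5 N at D=0.125, so the pin is on the ramp. I'll continue in small steps.

```bash
python3 -m pendant '0 -0.006 0 0 0 0; 0 -0.012 0 0 0 0;0 -0.012 0 0 0 0' | grep -E 'pos|for'; python3 -m pendant '0 -0.006 0 0 0 0; 0 -0.012 0 0 0 0;0 -0.012 0 0 0 0' | grep -E 'pos|for'; python3 -m pendant '0 -0.006 0 0 0 0; 0 -0.012 0 0 0 0;0 -0.012 0 0 0 0' | grep -E 'pos|for';  python3 -c "
from h import *
p,d,c=pickle.load(open('top.pkl','rb'));a=fence(p,c);p,d,c=cam('top');b=fence(p,c);s=r.read_state();print(a,b,a[0]-b[0],tob(s['ee_pos']),s['ft_force'])"
```

```text
ee_pos: [0.5394, -0.0007, 0.0616]
ft_force: [-1.0, -7.4, 1.4]
ee_pos: [0.5396, 0.0029, 0.0616]
ft_force: [0.1, -4.7, -0.2]
ee_pos: [0.5398, 0.0065, 0.0616]
ft_force: [0.8, -4.3, 1.9]
(np.float64(-0.04511657327959575), np.float64(0.0002765916456284344)) (np.float64(0.08948908814351042), np.float64(0.0003426002406351582)) -0.13460566142310618 [ 0.06065073 -0.01838342  0.06158465] [ 0.91554488 -4.41201125  0.53976432]
```

```bash
for_() { grep -E 'pos|for'; }; python3 -m pendant '0 -0.004 0 0 0 0; 0 -0.008 0 0 0 0' | for_; python3 -m pendant '0 -0.004 0 0 0 0; 0 -0.004 0 0 0 0' | for_; python3 -m pendant '0 -0.004 0 0 0 0; 0 -0.004 0 0 0 0' | for_;  python3 -c "
from h import *
p,d,c=pickle.load(open('top.pkl','rb'));a=fence(p,c);p,d,c=cam('top');b=fence(p,c);s=r.read_state();print(a,b,a[0]-b[0],tob(s['ee_pos']),s['ft_force'])"
```

```text
ee_pos: [0.5399, 0.0084, 0.0616]
ft_force: [0.0, -5.7, 0.0]
ee_pos: [0.5399, 0.01, 0.0616]
ft_force: [1.6, -4.1, -0.3]
ee_pos: [0.54, 0.0114, 0.0616]
ft_force: [1.0, -1.2, -0.4]
(np.float64(-0.04511657327959575), np.float64(0.0002765916456284344)) (np.float64(0.09438176292542447), np.float64(0.00036336004736170247)) -0.13949833620502022 [ 0.06060297 -0.01349782  0.0615964 ] [ 1.08302094 -1.02266772 -0.77613344]
```

Force has dipped to about 1 N with the tab still in contact, so this is the rounded crest. I'll take 1 mm steps and look each time.

```bash
cat > chk.py <<'E'
from h import *
p,d,c=pickle.load(open('top.pkl','rb'));a=fence(p,c);p,d,c=cam('top');b=fence(p,c);s=r.read_state();D=b[0]-a[0];print('D',D.round(4),'gap',(D-tob(s['ee_pos'])[1]-.153).round(4),s['ft_force'].round(1),s['time'])
E
python3 -m pendant '0 -0.004 0 0 0 0; 0 -0.004 0 0 0 0' | grep forc; python3 chk.py
```

```text
ft_force: [-0.8, 0.4, 0.5]
D 0.1423 gap 0.0017 [-0.3 -0.1 -0.9] 8.25
```

```bash
python3 -m pendant '0 0 0 0 0 0; 0 0 0 0 0 0' | grep forc; python3 chk.py
```

```text
ft_force: [0.2, 0.1, -1.0]
D 0.1484 gap 0.0084 [-0.2  0.4  0.1] 8.5
```

The pin has snapped: the carriage jumped about 8 mm ahead of the finger to D=0.148 (expected 0.150), with no contact force. I'll back off and lift clear, then go over the lever.

```bash
python3 -m pendant '0 0.04 0 0 0 0; 0 0.06 0 0 0 0; -0.15 0.08 0 0 0 0; -0.3 0.12 0 0 0 0; -0.45 0.16 0 0 0 0; -0.5 0.16 0 0 0 0;-0.5 0.16 0 0 0 0' | grep -E 'pos|for'; python3 chk.py; python3 -c "
from h import *
print(rel([.09,-.1455+.1487+.044,.16]))
p,d,c=cam('wrist');cv2.imwrite('pics/w3.png',p)"
```

```text
ee_pos: [0.5391, -0.0288, 0.1884]
ft_force: [0.3, 0.5, -0.1]
D 0.1484 gap 0.0488 [-0.3 -0.1 -0.2] 9.25
[ 0.106 -0.403 -0.117]
```

View pics/w3.png

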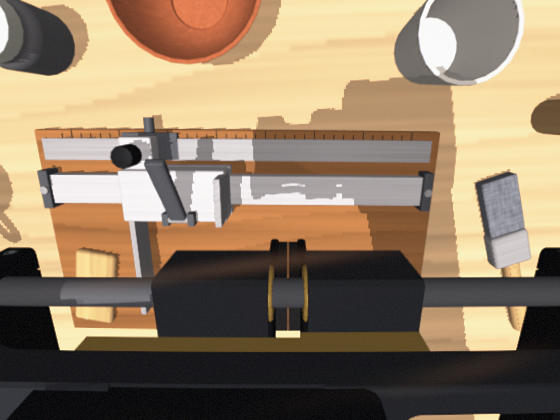

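The wrist view shows the lever raised at (167,190), the knob at (126,155) over the click stop, and the tab at (222,195). Next I'll go over the lever and press.

```bash
python3 -m pendant '0 -0.2 -0.06 0 0 0; 0 -0.4 -0.117 0 0 0; 0 -0.4 -0.117 0 0 0; 0.1 -0.4 -0.117 0 0 0; 0.1 -0.4 -0.117 0 0 0' | grep -E 'pos|for';python3 -c "
from h import *
s=r.read_state();print(tob(s['ee_pos']),rel([.09,-.1455+.1487+.044,.0635]))"
```

```text
ee_pos: [0.5691, 0.0706, 0.1569]
ft_force: [-0.8, -0.8, 0.2]
[0.08715139 0.04695153 0.15685933] [ 0.373 -0.001 -0.014]
```

```bash
python3 -m pendant '0.06 0 0 0 0 0; 0.12 0 0 0 0 0; 0.17 0 0 0 0 0; 0.21 0 0 0 0 0; 0.25 0 0 0 0 0' | grep -E 'pos|for';python3 -m pendant '0.03 0 0 0 0 0; 0.06 0 0 0 0 0; 0.08 0 0 0 0 0; 0.1 0 0 0 0 0;0.1 0 0 0 0 0' | grep -E 'pos|for'; python3 chk.py
```

```text
ee_pos: [0.5719, 0.0703, 0.0984]
ft_force: [0.9, -0.3, 2.3]
ee_pos: [0.5714, 0.0704, 0.0735]
ft_force: [-0.3, 0.0, -0.3]
D 0.1475 gap -0.0523 [ 0.6 -0.7  0.4] 10.85
```

```bash
python3 -m pendant '0.01 0 0 0 0 0; 0.02 0 0 0 0 0; 0.03 0 0 0 0 0; 0.03 0 0 0 0 0' | grep -E 'pos|for';python3 -m pendant '0.006 0 0 0 0 0; 0.012 0 0 0 0 0; 0.012 0 0 0 0 0' | grep -E 'pos|for'; python3 -m pendant '0.004 0 0 0 0 0; 0.008 0 0 0 0 0; 0.008 0 0 0 0 0' | grep -E 'pos|for'
```

```text
ee_pos: [0.5716, 0.0704, 0.0662]
ft_force: [-0.5, 0.4, 0.5]
ee_pos: [0.5719, 0.0705, 0.0639]
ft_force: [-0.6, 0.0, 4.8]
ee_pos: [0.572, 0.0706, 0.0634]
ft_force: [-7.3, -1.7, 20.1]
```

The lever bottomed at z=0.0634 with 20 N, matching the 63.5 mm flat height. I'll lift straight up and check.

```bash
python3 -m pendant '-0.02 0 0 0 0 0; -0.15 0 0 0 0 0; -0.3 0 0 0 0 0; -0.5 0.2 0 0 0 0; -0.6 0.4 0.2 0 0 0; -0.6 0.6 0.4 0 0 0; -0.6 0.8 0.5 0 0 0; -0.6 0.8 0.5 0 0 0' | grep -E 'pos|for';python3 -m pendant '0 0.2 0.2 0 0 0; 0 0.4 0.2 0 0 0; 0 0.4 0.2 0 0 0;0 0.4 0.2 0 0 0' | grep -E 'pos|for'; python3 chk.py; python3 -c "
from h import *
p,d,c=cam('top');A=p[205:310,195:365]
q,e,c2=cam('scene');Bq=q[140:270,220:390]
f=lambda i:cv2.resize(i,(680,int(680*i.shape[0]/i.shape[1]*.55/.55)))[:]
o=np.vstack([cv2.resize(A,(480,296),interpolation=2),cv2.resize(q[160:270,225:390],(480,300),interpolation=2)]);cv2.imwrite('pics/fin.png',o)
h=d[225:245,250:330]
for x in(.06,.07,.08,.09,.1,.11):
    u,v=proj(c,tow([x,.047,.06]));print(x,dep(c,u,v,d)[2].round(4))
for x in(.055,.07,.085,.1,.11):
    u,v=proj(c2,tow([x,.047,.0635]));P=dep(c2,u,v,e);print('scene',tob(P).round(4))
"
```

```text
ee_pos: [0.4443, -0.1146, 0.2106]
ft_force: [1.5, -1.3, 0.3]
ee_pos: [0.3902, -0.2135, 0.2102]
ft_force: [0.4, 0.2, -0.4]
D 0.1485 gap 0.2384 [0.7 0.1 0.3] 13.1
0.06 0.0609
0.07 0.0642
0.08 0.0623
0.09 0.0636
0.1 0.0667
0.11 0.0583
scene [0.0556 0.0474 0.0645]
scene [0.0705 0.0473 0.0643]
scene [0.0861 0.0478 0.0654]
scene [0.102  0.0484 0.0669]
scene [0.1105 0.0474 0.0644]
```

View pics/fin.png

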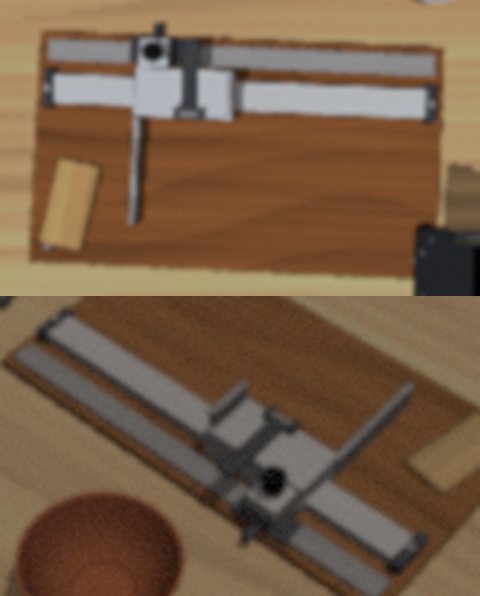

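The lever is flat in both views (depth about 64 mm along its length). The carriage is unchanged at D=0.1485, which puts the pin at board y 0.085 against the notch at 0.0855–0.086. Handing in.

```bash
python3 -c "
from bench import close_job
print(close_job())"
```

```text
the job is handed in; nothing more can be done
None
```

I pushed the carriage until its pin dropped into the click-stop notch, pressed the lock lever down flat, and handed the job in at about 13 s of the 58 s allowed.

- **Carriage:** The force rose to 4–7 N on the ramp, then fell to about 0. The carriage jumped roughly 8 mm ahead of the stopped fingers to 0.1485 m from its start, and I pushed no further. That is within about 1.5 mm of the expected 0.150 m.
- **Lever:** It bottomed with the fingertips 63.4 mm above the bench at about 20 N. Afterwards the depth readings along it were about 58–67 mm, mostly near 64 mm, against 63.5 mm for flat.
- **Last checks:** The carriage had not moved after the press, and the arm was clear. I never touched the plunger knob, and I saw no contact with the pots and tools.
- **Less certain:**
  - One carriage reading during the press was 1 mm lower (0.1475 m), with the gripper overhead. It returned to 0.1485 m once the arm cleared.
  - I did not measure the plunger's height directly. That the pin is seated rests on the snap and the position match.

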